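# Strike both centre lines on a top blank

### The arm

A 7-joint arm with a two-finger parallel gripper is mounted at the origin on the work surface. World frame = base frame: x ahead of the robot, y to its left, z up, the work surface at z = 0. Lengths are in m, angles in degrees, forces in N, time in s.
With the tool pointing down it reaches from about 0.4 to 0.875 m from the base axis. Payload 6.5 kg.
Tool frame: the origin (TCP) lies on the centre line of the jaws, within the pads' length; the fingertips stand 14 mm ahead of it and the grasp point (between the pads) lies 5 mm behind it; z points along the fingers, y is the direction in which the jaws open and shut (so a half turn about z gives the same grasp; the last joint's range is limited). The gripper opens to 88 mm and grips with 3 to 60 N. Pads are 18 mm wide; open, the fingers measure 123 mm over their backs; the gripper's body (75 mm by 187 mm) begins 45 mm behind the grasp point.
Start: joints at [59.748, 30.733, -0.252, 88.115, 0.149, 61.152, -4.079], TCP at [0.29, -0.582, 0.253] pointing down, gripper open.
Joint ranges: [-154.64, 154.64], [-21.42, 123.67], [-72.66, 72.17], [13.99, 137.28], [-74.86, 254.86], [10.95, 109.41], [-158.01, 158.01]. Speed limits (degrees/s): [136.94, 136.94, 180, 180, 180, 180, 180].

### API

Orientations are given as [roll, pitch, yaw] about the fixed x, y, z axes, in that order (R = Rz(yaw) Ry(pitch) Rx(roll)).
In Python, from station import robot gives the robot as it stands.
- The arm moves only by the tool arm_command, never from a script. Its argument "motion" is a list of rows, each an object of numbers: "dx", "dy", "dz": the shift along the tool's x, y, z in m; "spin": the turn about the tool's z in rad; "fingers": the opening in per cent of the stroke, from 0 (shut) to 100 (fully open). In form: [{"dx": .., "dy": .., "dz": .., "spin": .., "fingers": ..}, ...]. A call has 1 to 5 rows; each row is the pose to reach, as a shift and turn from the pose measured when the call began, along the tool's axes at that moment; what a row does not reach only later rows make up. A row lasts 1/10 s, in which the tool goes at most 50 mm and 8.59 degrees, less where a joint would pass 70% of its speed; a pose out of reach is approached as far as the arm can. A call with a gripper value outside its range is refused whole. The fingers move at their own pace and stop on an object; "force" is the grip in N (left out, the last holds). Time passes only in rows, so rows that repeat a pose let the fingers close. It gives the time, the measured TCP pose, the force and the opening at its end, in the units of the state.
- robot.state(): the state, without advancing time (a new reading comes with each control period).
- robot.grab_frame(name): name is "scene" or "top"; returns (picture, depth): 384x512x3 uint8, red, green, blue; 384x512 float32, m along the optical axis (not along the pixel's ray), 0 where there is no reading.
- robot.camera_info(name): a dict with "mtx" (3x3 intrinsics, pixels), "xyz" and "attitude" of the camera in the world. Camera axes: x right, y down, z forward; pixel columns grow to the right and rows downward; lengths in m; the calibration is good to about 2 mm. A picture is of the moment at which its call begins. camera_info takes no time and is no camera call.
- robot.close_job(): hands the job in, once; it reports no verdict.
The state is a dict: "t": time; "joint_positions": joint angles; "joint_velocities": joint speeds; "tau": joint torques, N m; "ee_pos": TCP position; "tcp_rot": TCP orientation; "ft_force": force on the tool from outside, world axes, zero at the start; "moment": the same for the moment, N m; "opening": opening from 0.0 (shut) to 1.0 (fully open).
Only numpy, scipy, OpenCV 4.12 (cv2) and the standard library are available. Lean on these libraries where they do the work, as an engineer would, in place of code of your own. Each camera call takes 0.05 s, during which the arm holds its last target. There are 200 camera calls.

### The job

Mark the centre of the square pine blank for the lathe: stand it on the marking jig, tight into the corner of the steel bracket with its bark edge pointing straight out of the corner, and press it down firmly on the blade to strike the first line. Then give it a quarter turn, either way, so that the next face meets the bracket, press it down firmly again for the crossing line, and leave it standing there snug in the corner. Don't tip the blank over, and leave the tin, the punch and the maple spindle alone.

Things in the scene. Friction and masses are not known exactly. Their poses are not given: they have to be found in the camera images.
- blank: workpiece: upright square pine blank, 56 x 56 mm, 90 mm tall, 0.14 kg, standing on the table away from the jig, its yaw within 75 degrees of the jig's. Origin at the centre of its underside, z up, x and y square to its side faces, which lie 28 mm from the axis. Three upright edges are sharp and sound; the one at (-28, -28) mm is the bark edge (see edge_wane)
- edge_wane (a point): foot of the line where the blank's fourth sharp edge would be, at (-28, -28, 0) mm of the blank: here the bark edge, a brown 45 degree flat 17 mm wide over the full height, takes 12 mm off each neighbouring face
- edge_sound (a point): foot of the blank's sound edge diagonally opposite the bark edge, at (28, 28, 0) mm of the blank; this edge goes into the jig's corner for the first line
- edge_right (a point): foot of the blank's edge at (28, -28, 0) mm; it comes into the jig's corner when the blank is turned a quarter anticlockwise (seen from above) after the first line
- edge_left (a point): foot of the blank's edge at (-28, 28, 0) mm; it comes into the jig's corner when the blank is turned a quarter clockwise after the first line
- jig: marking jig, fixed to the table: plywood bed 150 x 150 mm, 18 mm thick, with an L-shaped bracket of bent steel flat bar on top (see jig_corner). Origin at the centre of the bed's underside, at table level, z up, x and y along the bed's sides. Sides -x and -y are open. For the first line the blank's x and y point along the jig's x and y and its centre is at (17, 17) mm
- jig_corner (a point): the bracket's sharp inside corner at bed level, at (45, 45, 18) mm of the jig. The bracket's inner faces are the planes x = 45 and y = 45 mm of the jig; each leg is 5 mm thick, about 95 mm long and stands 25 mm above the bed (43 mm above the table), with flat 3 mm screwed-down feet outside
- jig_bed: the jig's bed, same origin and axes as the jig, top 18 mm above the table; the thin marking blade is let into it along the diagonal from the bracket's corner. Its edge is a hair proud and sinks into the end grain unfelt: the blank stands flat on the bed. A steady downward push of 10 to 20 N on the blank, kept for half a second, strikes a line
- tin: bystander: round open aluminium tin of steel tips, 80 mm across, 44 mm tall, standing on the table; origin under its centre
- punch: bystander: steel tip-setting punch lying on the table, 14 mm thick, 124 mm long along its x; origin under its middle
- spindle: bystander: turned maple spindle lying on the table, 28 mm thick, 210 mm long along its x, square in the middle; origin under its middle
There are look-alikes about, which are no part of the job. Leave any purple look-alike of the blank alone.

How it is judged:
By the outcome, as a careful person would: the job done as asked, in the order asked, and still so for the second after the job is handed in, with the robot touching nothing.
It also fails if it takes over 51 s, if anything falls off the work surface, if the arm or the gripper's body presses on something with over 40 N, if the wrist force passes 120 N, or if a joint passes its speed limit or range.

## Working session

There is one attempt and no reset: what is moved stays moved. The work goes in short steps, Python scripts to look and compute and a tool call to move; the robot and the scene stay as the last step left them, time stands still between calls to the robot, and variables do not carry over. Pictures are saved under pics/ and viewed, about 8 in all and at most 12, crops included, and the job is handed in when it is done.

Besides the shell and the picture viewer there is one more tool, called after "Call:" in YAML: its name, and indented under it one key for each argument. arm_command: Moves the arm, as the interface text tells. Its arguments: {"type":"object","properties":{"motion":{"type":"array"},"force":{"type":"number"}},"required":["motion"]}

```bash
ls; mkdir -p pics; python3 - <<'E'
from station import robot
import cv2,numpy as np
for n in("top","scene"):
    p,d=robot.grab_frame(n); np.savez(f"{n}.npz",p=p,d=d)
    cv2.imwrite(f"pics/{n}0.png",cv2.resize(p[:,:,::-1],(800,600),interpolation=cv2.INTER_CUBIC))
    print(robot.camera_info(n))
print(robot.state())
E
```

```text
pics
{'mtx': array([[439.06196778,   0.        , 255.6218173 ],
       [  0.        , 439.06196778, 191.91736743],
       [  0.        ,   0.        ,   1.        ]]), 'xyz': array([ 0.46373499, -0.08456004,  1.04022545]), 'attitude': array([-173.71144085,   -0.93462364,  -91.01524667])}
{'mtx': array([[367.69757514,   0.        , 262.17127574],
       [  0.        , 367.69757514, 197.25700101],
       [  0.        ,   0.        ,   1.        ]]), 'xyz': array([ 1.1529064 , -0.35740737,  0.54180842]), 'attitude': array([-1.26425358e+02, -1.06466557e-01,  6.44428044e+01])}
{'t': 0.1, 'joint_positions': array([59.74747493, 30.77255033, -0.25469523, 88.162079  ,  0.14836145,
       61.15252127, -4.08013201]), 'joint_velocities': array([ 0.01110772, -0.05947058,  0.01543346, -0.10804186, -0.04615642,
        0.10221419, -0.02300832]), 'tau': array([ 2.34156170e-03, -5.72077274e+01,  9.93720330e-01, -2.52232790e+01,
       -5.61979786e-02,  1.34060543e-02,  5.72729277e-05]), 'ee_pos': array([ 0.28938743, -0.58145597,  0.25195359]), 'tcp_rot': array([-1.79913367e+02,  5.71102826e-03,  2.64630119e+01]), 'ft_force': array([-0.40542437, -0.6505572 ,  0.04005207]), 'moment': array([ 0.02544418, -0.06899747, -0.00777288]), 'opening': 0.9982375816897456}
```

View pics/top0.png

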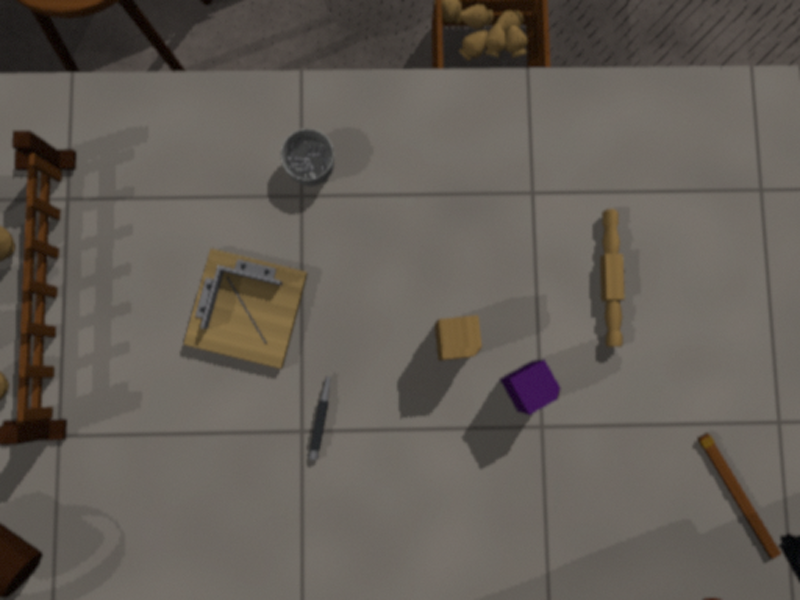

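View pics/scene0.png

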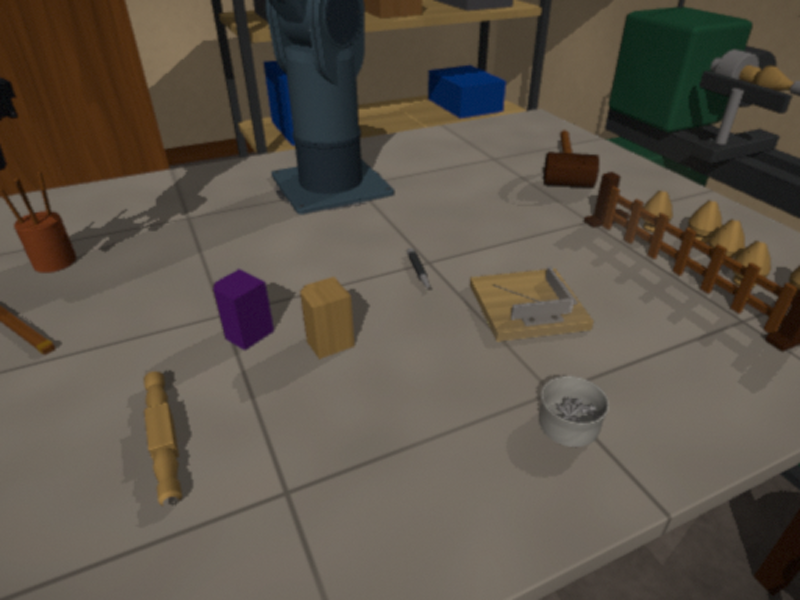

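```bash
python3 - <<'E'
import cv2,numpy as np
p=np.load("top.npz")["p"][:,:,::-1]
s=np.load("scene.npz")["p"][:,:,::-1]
f=lambda im,x,y,w,k:cv2.resize(im[y:y+w,x:x+w],None,fx=k,fy=k,interpolation=cv2.INTER_CUBIC)
a=f(p,270,190,50,8);b=f(p,110,150,90,40/9);c=f(s,180,170,50,8)
a,b,c=[cv2.resize(q,(400,400)) for q in(a,b,c)]
cv2.imwrite("pics/crop1.png",np.hstack([a,b]))
cv2.imwrite("pics/crop2.png",c)
E
```

```text
(no output)
```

View pics/crop1.png

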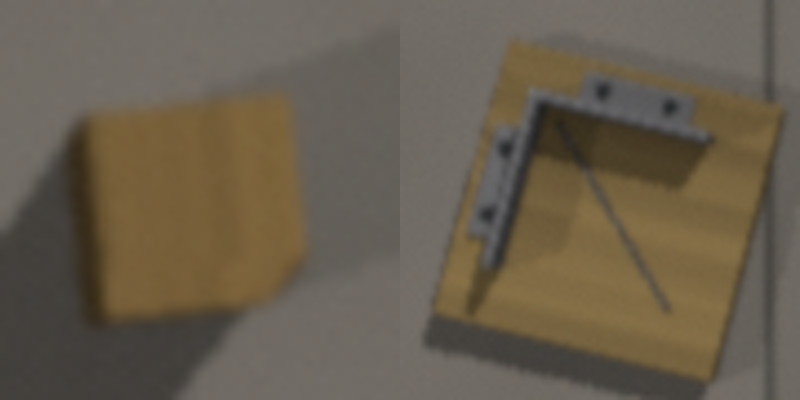

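View pics/crop2.png

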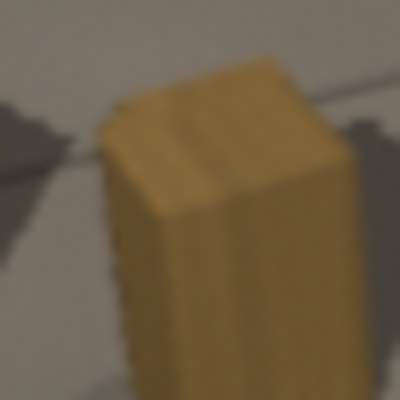

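```bash
cat > h.py <<'E'
from station import robot
import numpy as np, cv2
from scipy.spatial.transform import Rotation as R
def w(cam,uv,z):
    c=robot.camera_info(cam); uv=np.atleast_2d(uv).astype(float)
    r=(np.linalg.inv(c["mtx"])@np.c_[uv,np.ones(len(uv))].T).T@R.from_euler("xyz",c["attitude"],degrees=True).as_matrix().T
    return (c["xyz"]+r*((z-c["xyz"][2])/r[:,2])[:,None])[:,:2]
def pix(cam,P):
    c=robot.camera_info(cam)
    q=(np.atleast_2d(P)-c["xyz"])@R.from_euler("xyz",c["attitude"],degrees=True).as_matrix()@c["mtx"].T
    return q[:,:2]/q[:,2:]
def fit(L,W):
    L=np.array(L,float);W=np.array(W);l=L-L.mean(0);v=W-W.mean(0)
    a=np.arctan2((l[:,0]*v[:,1]-l[:,1]*v[:,0]).sum(),(l*v).sum())
    Q=np.array([[np.cos(a),-np.sin(a)],[np.sin(a),np.cos(a)]])
    t=W.mean(0)-Q@L.mean(0); return t,np.degrees(a),np.abs(W-(L@Q.T+t)).max()
def local(P,t,a):
    a=np.radians(a);Q=np.array([[np.cos(a),-np.sin(a)],[np.sin(a),np.cos(a)]]);return (np.atleast_2d(P)-t)@Q
E
python3 - <<'E'
from h import *
sq=np.array([[1,1],[1,-1],[-1,-1],[-1,1]])
a=np.array([[88,112],[290,97],[308,302],[103,322]])/8-.5+[270,190]
print("blank",fit(sq*.028,w("top",a,.09)))
b=np.array([[108,40],[382,105],[313,382],[33,318]])*.225-.5+[110,150]
j=fit(sq*.075,w("top",b,.018));print("jig",j)
# scene bed corners, from 800x600 pic
s=np.array([[591,326],[497,338],[471,276],[558,270]])*.64-.5  # right, front, left, back
print("jig scene",w("scene",s,.018)); 
print("bracket corner top pix(top)", pix("top",[*w("top",[[0,0]],0)[0],0]))
c=np.array([[140,103]])*.225-.5+[110,150]
print("outer/inner corner in jig", local(w("top",c,.043),j[0],j[1]))
c=np.array([[158,120],[268,310]])*.225-.5+[110,150]
print("blade in jig", local(w("top",c,.018),j[0],j[1]))
d=np.load("top.npz")["d"];c=robot.camera_info("top")
print("depth blank top",np.median(d[205:225,285:300]), "tablez expected .09")
sc=np.array([[275,60],[355,155],[165,215]])/8-.5+[180,170]
print("blank scene top corners",w("scene",sc,.09))
q=sq@np.eye(2)*.028
t,an,_=fit(sq*.028,w("top",a,.09));A=np.radians(an);print(q@np.array([[np.cos(A),np.sin(A)],[-np.sin(A),np.cos(A)]])+t)
E
```

```text
blank (array([ 0.51543906, -0.18455712]), np.float64(3.460434165764624), np.float64(0.0007205369208634349))
jig (array([0.56837419, 0.12787641]), np.float64(-14.089674369804003), np.float64(0.000511498921924175))
jig scene [[0.66564302 0.17245068]
 [0.62973813 0.0318298 ]
 [0.47275699 0.0807616 ]
 [0.51986968 0.22325283]]
bracket corner top pix(top) [[ 8.29371941e-15 -1.73979140e-15]]
outer/inner corner in jig [[0.04432499 0.04273412]]
blade in jig [[ 0.0400817   0.03811443]
 [-0.04376392 -0.0428756 ]]
depth blank top 0.95235896 tablez expected .09
blank scene top corners [[ 0.48579431 -0.15713105]
 [ 0.53865596 -0.15335623]
 [ 0.54289076 -0.20747875]]
[[ 0.54169795 -0.15491811]
 [ 0.54507807 -0.21081601]
 [ 0.48918017 -0.21419613]
 [ 0.48580005 -0.15829823]]
```

```bash
cat >> h.py <<'E'
def go(x,y,z,yaw,n=1):
    s=robot.state();p=s["ee_pos"];M=R.from_euler("xyz",s["tcp_rot"],degrees=True)
    d=M.inv().apply(np.array([x,y,z])-p)
    e=(yaw-s["tcp_rot"][2]+180)%360-180
    print("t",s["t"],"pos",p.round(4),"rot",s["tcp_rot"].round(2),"F",s["ft_force"].round(2),"op",round(s["opening"],3))
    print("shift",d.round(4),"spin",round(-np.radians(e),4))
E
python3 -c "
from h import *
go(.5154,-.1846,.2,93.5)"
```

```text
t 0.1 pos [ 0.2894 -0.5815  0.252 ] rot [-1.7991e+02  1.0000e-02  2.6460e+01] F [-0.41 -0.65  0.04] op 0.998
shift [ 0.3792 -0.2545  0.0523] spin -1.17
```

Call:
arm_command:
  motion:
    - {"dx": 0.379, "dy": -0.254, "dz": 0.05, "spin": -1.17, "fingers": 100}
    - {"dx": 0.379, "dy": -0.254, "dz": 0.05, "spin": -1.17, "fingers": 100}
    - {"dx": 0.379, "dy": -0.254, "dz": 0.05, "spin": -1.17, "fingers": 100}
    - {"dx": 0.379, "dy": -0.254, "dz": 0.05, "spin": -1.17, "fingers": 100}
    - {"dx": 0.379, "dy": -0.254, "dz": 0.05, "spin": -1.17, "fingers": 100}

```text
t: 0.6
ee_pos: [0.413, -0.364, 0.2249]
tcp_rot: [-180.0, -0.0, 69.8]
ft_force: [0.6, -0.1, -0.1]
opening: 0.995
```

```bash
python3 -c "
from h import *
go(.5154,-.1846,.18,93.5)"
```

```text
t 0.6 pos [ 0.413  -0.364   0.2249] rot [-1.7995e+02 -4.0000e-02  6.9780e+01] F [ 0.56 -0.15 -0.07] op 0.995
shift [0.2037 0.0341 0.0451] spin -0.414
```

Call:
arm_command:
  motion:
    - {"dx": 0.204, "dy": 0.034, "dz": 0.045, "spin": -0.414}
    - {"dx": 0.204, "dy": 0.034, "dz": 0.045, "spin": -0.414}
    - {"dx": 0.204, "dy": 0.034, "dz": 0.045, "spin": -0.414}
    - {"dx": 0.204, "dy": 0.034, "dz": 0.045, "spin": -0.414}
    - {"dx": 0.204, "dy": 0.034, "dz": 0.045, "spin": -0.414}

```text
validation failed for argument at $.mo...
```

```bash
python3 -c "
from h import *
go(.5154,-.1846,.062,93.5)"
```

```text
t 0.6 pos [ 0.413  -0.364   0.2249] rot [-1.7995e+02 -4.0000e-02  6.9780e+01] F [ 0.56 -0.15 -0.07] op 0.995
shift [0.2036 0.0342 0.1631] spin -0.414
```

Every field is required, fingers included.

Call:
arm_command:
  motion:
    - {"dx": 0.204, "dy": 0.034, "dz": 0.045, "spin": -0.414, "fingers": 100}
    - {"dx": 0.204, "dy": 0.034, "dz": 0.045, "spin": -0.414, "fingers": 100}
    - {"dx": 0.204, "dy": 0.034, "dz": 0.045, "spin": -0.414, "fingers": 100}
    - {"dx": 0.204, "dy": 0.034, "dz": 0.045, "spin": -0.414, "fingers": 100}
    - {"dx": 0.204, "dy": 0.034, "dz": 0.045, "spin": -0.414, "fingers": 100}

```text
t: 1.1
ee_pos: [0.5172, -0.1778, 0.1791]
tcp_rot: [-180.0, -0.3, 93.9]
ft_force: [-1.0, 0.0, 0.3]
opening: 0.999
```

```bash
python3 -c "
from h import *
go(.5154,-.1846,.062,93.5)"
```

```text
t 1.1 pos [ 0.5172 -0.1778  0.1791] rot [-179.98   -0.28   93.93] F [-0.99  0.05  0.31] op 0.999
shift [-0.0072 -0.0022  0.1171] spin 0.0075
```

Call:
arm_command:
  motion:
    - {"dx": -0.007, "dy": -0.002, "dz": 0.0, "spin": 0.0075, "fingers": 100}
    - {"dx": -0.007, "dy": -0.002, "dz": 0.0, "spin": 0.0075, "fingers": 100}
    - {"dx": -0.007, "dy": -0.002, "dz": 0.02, "spin": 0.0075, "fingers": 100}
    - {"dx": -0.007, "dy": -0.002, "dz": 0.03, "spin": 0.0075, "fingers": 100}
    - {"dx": -0.007, "dy": -0.002, "dz": 0.04, "spin": 0.0075, "fingers": 100}

```text
t: 1.6
ee_pos: [0.5147, -0.1867, 0.1385]
tcp_rot: [-179.9, -0.2, 93.3]
ft_force: [-0.1, -0.4, 0.1]
opening: 1.002
```

```bash
python3 -c "
from h import *
go(.5154,-.1846,.062,93.5)"
```

```text
t 1.6 pos [ 0.5147 -0.1867  0.1385] rot [-179.94   -0.23   93.34] F [-0.07 -0.44  0.07] op 1.002
shift [0.0017 0.0009 0.0765] spin -0.0028
```

Call:
arm_command:
  motion:
    - {"dx": 0.001, "dy": 0.001, "dz": 0.02, "spin": -0.003, "fingers": 100}
    - {"dx": 0.0015, "dy": 0.001, "dz": 0.04, "spin": -0.003, "fingers": 100}
    - {"dx": 0.0015, "dy": 0.001, "dz": 0.06, "spin": -0.003, "fingers": 100}
    - {"dx": 0.0015, "dy": 0.001, "dz": 0.076, "spin": -0.003, "fingers": 100}
    - {"dx": 0.0015, "dy": 0.001, "dz": 0.076, "spin": -0.003, "fingers": 100}

```text
t: 2.1
ee_pos: [0.5139, -0.185, 0.0607]
tcp_rot: [-179.7, -0.3, 93.5]
ft_force: [0.9, 0.2, -0.0]
opening: 1.001
```

Call:
arm_command:
  motion:
    - {"dx": 0, "dy": 0, "dz": 0, "spin": 0, "fingers": 55}
    - {"dx": 0, "dy": 0, "dz": 0, "spin": 0, "fingers": 55}
    - {"dx": 0, "dy": 0, "dz": 0, "spin": 0, "fingers": 55}
    - {"dx": 0, "dy": 0, "dz": 0, "spin": 0, "fingers": 55}
    - {"dx": 0, "dy": 0, "dz": 0, "spin": 0, "fingers": 55}
  force: 25

```text
t: 2.6
ee_pos: [0.5147, -0.1852, 0.0614]
tcp_rot: [-179.8, -0.3, 93.5]
ft_force: [-0.5, 0.4, 3.9]
opening: 0.631
```

```bash
python3 -c "
from h import *
go(.5154,-.1846,.062,93.5)"
```

```text
t 2.6 pos [ 0.5147 -0.1852  0.0614] rot [-179.83   -0.26   93.47] F [-0.5   0.4   3.89] op 0.631
shift [ 0.0006  0.0008 -0.0006] spin -0.0006
```

Call:
arm_command:
  motion:
    - {"dx": 0, "dy": 0, "dz": 0, "spin": 0, "fingers": 50}
    - {"dx": 0, "dy": 0, "dz": 0, "spin": 0, "fingers": 50}
    - {"dx": 0, "dy": 0, "dz": -0.02, "spin": 0, "fingers": 50}
    - {"dx": 0, "dy": 0, "dz": -0.05, "spin": 0, "fingers": 50}
    - {"dx": 0, "dy": 0, "dz": -0.09, "spin": 0, "fingers": 50}
  force: 40

```text
t: 3.1
ee_pos: [0.5133, -0.1851, 0.1508]
tcp_rot: [-179.6, -0.4, 93.5]
ft_force: [0.4, 0.3, -0.9]
opening: 0.632
```

```bash
python3 -c "
from h import *
go(.5744,.1315,.16,75.9)"
```

```text
t 3.1 pos [ 0.5133 -0.1851  0.1508] rot [-179.61   -0.36   93.48] F [ 0.44  0.25 -0.89] op 0.632
shift [ 0.3123  0.0801 -0.0078] spin 0.3068
```

Call:
arm_command:
  motion:
    - {"dx": 0.03, "dy": 0.008, "dz": -0.008, "spin": 0.06, "fingers": 50}
    - {"dx": 0.07, "dy": 0.018, "dz": -0.008, "spin": 0.12, "fingers": 50}
    - {"dx": 0.11, "dy": 0.028, "dz": -0.008, "spin": 0.18, "fingers": 50}
    - {"dx": 0.15, "dy": 0.038, "dz": -0.008, "spin": 0.24, "fingers": 50}
    - {"dx": 0.18, "dy": 0.046, "dz": -0.008, "spin": 0.307, "fingers": 50}

```text
t: 3.6
ee_pos: [0.5481, 0.0004, 0.1595]
tcp_rot: [-179.5, -0.3, 75.9]
ft_force: [0.4, -0.2, -0.9]
opening: 0.63
```

```bash
python3 -c "
from h import *
go(.5744,.1315,.16,75.9)"
```

```text
t 3.6 pos [5.481e-01 4.000e-04 1.595e-01] rot [-179.48   -0.27   75.87] F [ 0.44 -0.16 -0.86] op 0.63
shift [ 0.1336 -0.0065  0.0002] spin -0.0005
```

Call:
arm_command:
  motion:
    - {"dx": 0.035, "dy": -0.002, "dz": 0.0, "spin": 0, "fingers": 50}
    - {"dx": 0.07, "dy": -0.004, "dz": 0.0, "spin": 0, "fingers": 50}
    - {"dx": 0.105, "dy": -0.006, "dz": 0.0, "spin": 0, "fingers": 50}
    - {"dx": 0.133, "dy": -0.0065, "dz": 0.0, "spin": 0, "fingers": 50}
    - {"dx": 0.133, "dy": -0.0065, "dz": 0.0, "spin": 0, "fingers": 50}

```text
t: 4.1
ee_pos: [0.5739, 0.1367, 0.1602]
tcp_rot: [-179.4, -0.5, 76.2]
ft_force: [-1.1, 0.1, -1.1]
opening: 0.632
```

```bash
python3 - <<'E'
from h import *
ims=[]
for n in("top","scene"):
    p,_=robot.grab_frame(n);p=p[:,:,::-1]
    x,y=(100,120) if n=="top" else (260,120)
    ims.append(cv2.resize(p[y:y+130,x:x+130],(400,400),interpolation=cv2.INTER_CUBIC))
cv2.imwrite("pics/a1.png",np.hstack(ims)); go(.5744,.1315,.085,75.9)
E
```

```text
t 4.2 pos [0.5737 0.1311 0.1597] rot [-179.42   -0.22   75.94] F [ 0.12 -1.11 -1.5 ] op 0.63
shift [0.0003 0.0013 0.0747] spin 0.0008
```

View pics/a1.png

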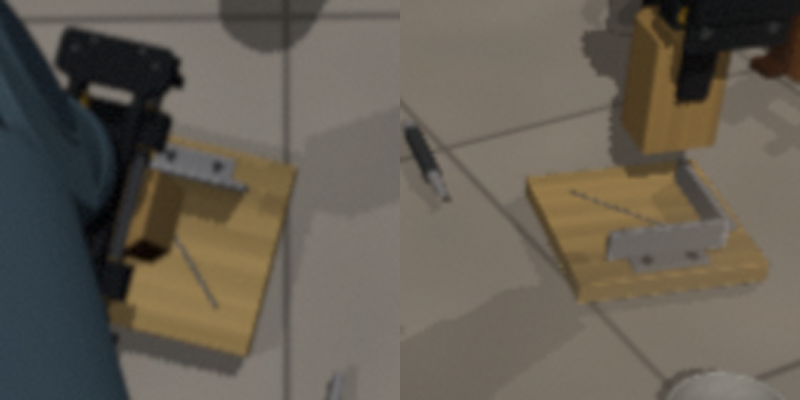

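Call:
arm_command:
  motion:
    - {"dx": 0, "dy": 0.001, "dz": 0.02, "spin": 0, "fingers": 50}
    - {"dx": 0, "dy": 0.001, "dz": 0.04, "spin": 0, "fingers": 50}
    - {"dx": 0, "dy": 0.001, "dz": 0.06, "spin": 0, "fingers": 50}
    - {"dx": 0, "dy": 0.001, "dz": 0.073, "spin": 0, "fingers": 50}
    - {"dx": 0, "dy": 0.001, "dz": 0.076, "spin": 0, "fingers": 50}

```text
t: 4.7
ee_pos: [0.5729, 0.1295, 0.0821]
tcp_rot: [-179.3, -0.1, 75.9]
ft_force: [-0.3, 0.4, -1.8]
opening: 0.631
```

```bash
python3 - <<'E'
from h import *
go(.5890,.1402,.079,75.9)
E
```

```text
t 4.7 pos [0.5729 0.1295 0.0821] rot [-1.7928e+02 -9.0000e-02  7.5850e+01] F [-0.35  0.35 -1.83] op 0.631
shift [0.0143 0.013  0.003 ] spin -0.0008
```

Call:
arm_command:
  motion:
    - {"dx": 0.003, "dy": 0.003, "dz": 0.001, "spin": 0, "fingers": 50}
    - {"dx": 0.006, "dy": 0.006, "dz": 0.001, "spin": 0, "fingers": 50}
    - {"dx": 0.009, "dy": 0.009, "dz": 0.001, "spin": 0, "fingers": 50}
    - {"dx": 0.012, "dy": 0.011, "dz": 0.001, "spin": 0, "fingers": 50}
    - {"dx": 0.012, "dy": 0.011, "dz": 0.001, "spin": 0, "fingers": 50}

```text
t: 5.2
ee_pos: [0.5873, 0.1392, 0.0815]
tcp_rot: [-179.3, -0.1, 75.9]
ft_force: [-0.6, -0.8, -1.2]
opening: 0.631
```

```bash
python3 - <<'E'
from h import *
go(.5890,.1402,.079,75.9)
E
```

```text
t 5.2 pos [0.5873 0.1392 0.0815] rot [-1.7934e+02 -1.5000e-01  7.5880e+01] F [-0.64 -0.81 -1.16] op 0.631
shift [0.0014 0.0015 0.0025] spin -0.0004
```

Now nudge into the corner, watching forces.

Call:
arm_command:
  motion:
    - {"dx": 0.001, "dy": 0.001, "dz": 0.0, "spin": 0, "fingers": 50}
    - {"dx": 0.002, "dy": 0.002, "dz": 0.0, "spin": 0, "fingers": 50}
    - {"dx": 0.002, "dy": 0.002, "dz": 0.0, "spin": 0, "fingers": 50}

```text
t: 5.5
ee_pos: [0.5894, 0.1401, 0.0813]
tcp_rot: [-179.3, -0.1, 75.9]
ft_force: [-1.6, -1.6, -1.2]
opening: 0.634
```

```bash
cat >> h.py <<'E'
def f():
    s=robot.state();M=R.from_euler("xyz",s["tcp_rot"],degrees=True).inv()
    print("t",s["t"],"pos",s["ee_pos"].round(4),"rot",s["tcp_rot"].round(2),"Ftool",M.apply(s["ft_force"]).round(2),"Mtool",M.apply(s["moment"]).round(3),"op",round(s["opening"],3))
E
python3 -c "
from h import *
f()"
```

```text
t 5.5 pos [0.5894 0.1401 0.0813] rot [-1.793e+02 -8.000e-02  7.586e+01] Ftool [-1.91 -1.12  1.21] Mtool [ 0.054 -0.435  0.033] op 0.634
```

Call:
arm_command:
  motion:
    - {"dx": 0.001, "dy": 0.001, "dz": 0.0, "spin": 0, "fingers": 50}
    - {"dx": 0.002, "dy": 0.002, "dz": 0.0, "spin": 0, "fingers": 50}
    - {"dx": 0.002, "dy": 0.002, "dz": 0.0, "spin": 0, "fingers": 50}

```text
t: 5.8
ee_pos: [0.5906, 0.1401, 0.0809]
tcp_rot: [-179.2, 0.1, 75.8]
ft_force: [-5.2, -5.2, 2.7]
opening: 0.632
```

```bash
python3 -c "
from h import *
f()"
```

```text
t 5.8 pos [0.5906 0.1401 0.0809] rot [-1.7916e+02  9.0000e-02  7.5790e+01] Ftool [-6.29 -3.85 -2.62] Mtool [ 0.622 -1.219  0.221] op 0.632
```

Call:
arm_command:
  motion:
    - {"dx": 0.001, "dy": 0.0015, "dz": 0.001, "spin": 0, "fingers": 50}
    - {"dx": 0.001, "dy": 0.0015, "dz": 0.002, "spin": 0, "fingers": 50}
    - {"dx": 0.001, "dy": 0.0015, "dz": 0.003, "spin": 0, "fingers": 50}

```text
t: 6.1
ee_pos: [0.5908, 0.14, 0.0797]
tcp_rot: [-179.0, 0.3, 75.7]
ft_force: [-15.6, -5.9, 31.4]
opening: 0.631
```

```bash
python3 -c "
from h import *
f()"
```

```text
t 6.1 pos [0.5908 0.14   0.0797] rot [-178.98    0.26   75.74] Ftool [ -9.76 -14.25 -31.11] Mtool [ 2.608 -2.082  0.257] op 0.631
```

Call:
arm_command:
  motion:
    - {"dx": 0.001, "dy": 0.001, "dz": 0.001, "spin": 0, "fingers": 50}
    - {"dx": 0.001, "dy": 0.001, "dz": 0.001, "spin": 0, "fingers": 50}

```text
t: 6.3
ee_pos: [0.5909, 0.1401, 0.0799]
tcp_rot: [-178.9, 0.4, 75.7]
ft_force: [-8.7, -5.0, 15.3]
opening: 0.629
```

```bash
python3 -c "
from h import *
f()"
```

```text
t 6.3 pos [0.5909 0.1401 0.0799] rot [-178.87    0.39   75.7 ] Ftool [ -7.06  -7.54 -15.07] Mtool [ 1.534 -1.297  0.206] op 0.629
```

Call:
arm_command:
  motion:
    - {"dx": 0.0005, "dy": 0.0005, "dz": 0.0005, "spin": 0, "fingers": 50}
    - {"dx": 0, "dy": 0, "dz": 0, "spin": 0, "fingers": 66}
    - {"dx": 0, "dy": 0, "dz": 0, "spin": 0, "fingers": 75}
    - {"dx": 0, "dy": 0, "dz": 0, "spin": 0, "fingers": 85}
    - {"dx": 0, "dy": 0, "dz": 0, "spin": 0, "fingers": 85}

```text
t: 6.8
ee_pos: [0.5912, 0.1405, 0.08]
tcp_rot: [-178.9, 0.4, 75.7]
ft_force: [-0.9, -0.4, 0.1]
opening: 0.848
```

```bash
python3 -c "
from h import *
f()"
```

```text
t 6.8 pos [0.5912 0.1405 0.08  ] rot [-178.9     0.35   75.71] Ftool [-0.61 -0.73 -0.11] Mtool [-0.095 -0.031  0.041] op 0.848
```

Call:
arm_command:
  motion:
    - {"dx": 0, "dy": 0, "dz": -0.02, "spin": 0, "fingers": 85}
    - {"dx": 0, "dy": 0, "dz": -0.045, "spin": 0, "fingers": 85}
    - {"dx": 0, "dy": 0, "dz": -0.065, "spin": 0, "fingers": 85}
    - {"dx": 0, "dy": 0, "dz": -0.065, "spin": 0, "fingers": 0}
    - {"dx": 0, "dy": 0, "dz": -0.065, "spin": 0, "fingers": 0}

```text
t: 7.3
ee_pos: [0.5927, 0.1406, 0.1448]
tcp_rot: [-178.9, 0.3, 75.7]
ft_force: [0.3, -0.7, -0.4]
opening: 0.694
```

```bash
python3 - <<'E'
from h import *
ims=[]
for n in("top","scene"):
    p,_=robot.grab_frame(n);p=p[:,:,::-1]
    x,y=(105,130) if n=="top" else (285,130)
    ims.append(cv2.resize(p[y:y+100,x:x+100],(400,400),interpolation=cv2.INTER_CUBIC))
cv2.imwrite("pics/a2.png",np.hstack(ims)); f()
E
```

```text
t 7.4 pos [0.5918 0.1403 0.1438] rot [-178.81    0.4    75.71] Ftool [-0.16  1.    0.83] Mtool [-0.063  0.012  0.012] op 0.602
```

View pics/a2.png

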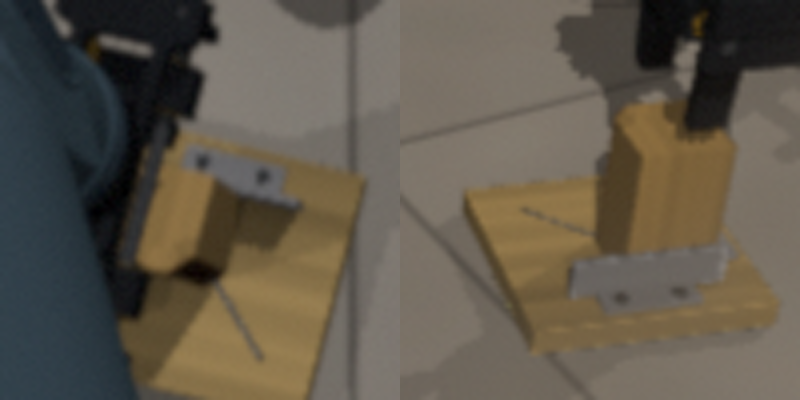

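Call:
arm_command:
  motion:
    - {"dx": 0, "dy": -0.001, "dz": 0, "spin": 0, "fingers": 0}
    - {"dx": 0, "dy": -0.001, "dz": 0, "spin": 0, "fingers": 0}
    - {"dx": 0, "dy": -0.001, "dz": 0, "spin": 0, "fingers": 0}
    - {"dx": 0, "dy": -0.001, "dz": 0, "spin": 0, "fingers": 0}
    - {"dx": 0, "dy": -0.001, "dz": 0, "spin": 0, "fingers": 0}

```text
t: 7.9
ee_pos: [0.5909, 0.1406, 0.1437]
tcp_rot: [-178.8, 0.4, 75.7]
ft_force: [0.2, -0.7, -0.3]
opening: 0.148
```

Call:
arm_command:
  motion:
    - {"dx": 0, "dy": 0, "dz": 0, "spin": 0, "fingers": 0}
    - {"dx": 0, "dy": 0, "dz": 0.004, "spin": 0, "fingers": 0}
    - {"dx": 0, "dy": 0, "dz": 0.008, "spin": 0, "fingers": 0}
    - {"dx": 0, "dy": 0, "dz": 0.012, "spin": 0, "fingers": 0}
    - {"dx": 0, "dy": 0, "dz": 0.016, "spin": 0, "fingers": 0}

```text
t: 8.4
ee_pos: [0.5904, 0.1405, 0.1272]
tcp_rot: [-178.8, 0.4, 75.7]
ft_force: [-0.5, -0.3, 0.3]
opening: 0.005
```

```bash
python3 -c "
from h import *
f()"
```

```text
t 8.4 pos [0.5904 0.1405 0.1272] rot [-178.79    0.41   75.71] Ftool [-0.38 -0.44 -0.33] Mtool [-0.036 -0.004  0.008] op 0.005
```

Call:
arm_command:
  motion:
    - {"dx": 0, "dy": 0, "dz": 0.002, "spin": 0, "fingers": 0}
    - {"dx": 0, "dy": 0, "dz": 0.0035, "spin": 0, "fingers": 0}
    - {"dx": 0, "dy": 0, "dz": 0.0045, "spin": 0, "fingers": 0}
    - {"dx": 0, "dy": 0, "dz": 0.0055, "spin": 0, "fingers": 0}

```text
t: 8.8
ee_pos: [0.5906, 0.1405, 0.1226]
tcp_rot: [-178.8, 0.4, 75.7]
ft_force: [-4.2, -0.4, 13.7]
opening: 0.004
```

```bash
python3 -c "
from h import *
f()"
```

```text
t 8.8 pos [0.5906 0.1405 0.1226] rot [-178.83    0.41   75.71] Ftool [ -1.5   -4.28 -13.56] Mtool [ 0.583 -0.548 -0.006] op 0.004
```

Call:
arm_command:
  motion:
    - {"dx": 0.001, "dy": 0.0005, "dz": 0.001, "spin": 0, "fingers": 0}
    - {"dx": 0.001, "dy": 0.0005, "dz": 0.001, "spin": 0, "fingers": 0}

```text
t: 9.0
ee_pos: [0.5916, 0.1408, 0.1229]
tcp_rot: [-178.9, 0.5, 75.7]
ft_force: [-3.8, -2.3, 10.8]
opening: 0.006
```

Call:
arm_command:
  motion:
    - {"dx": 0.001, "dy": 0.0005, "dz": 0.001, "spin": 0, "fingers": 0}
    - {"dx": 0.001, "dy": 0.0005, "dz": 0.001, "spin": 0, "fingers": 0}

```text
t: 9.2
ee_pos: [0.5922, 0.1408, 0.1231]
tcp_rot: [-178.9, 0.6, 75.6]
ft_force: [-4.4, -3.4, 9.7]
opening: 0.003
```

Call:
arm_command:
  motion:
    - {"dx": 0.0005, "dy": 0.0005, "dz": 0.001, "spin": 0, "fingers": 0}
    - {"dx": 0.0005, "dy": 0.0005, "dz": 0.001, "spin": 0, "fingers": 0}

```text
t: 9.4
ee_pos: [0.5926, 0.1407, 0.1232]
tcp_rot: [-178.9, 0.6, 75.6]
ft_force: [-4.6, -2.3, 10.3]
opening: 0.006
```

Call:
arm_command:
  motion:
    - {"dx": 0.0005, "dy": 0.0005, "dz": 0.001, "spin": 0, "fingers": 0}
    - {"dx": 0.0005, "dy": 0.0005, "dz": 0.001, "spin": 0, "fingers": 0}

```text
t: 9.6
ee_pos: [0.5929, 0.1407, 0.1233]
tcp_rot: [-178.8, 0.7, 75.6]
ft_force: [-4.5, -2.7, 10.8]
opening: 0.006
```

```bash
python3 -c "
from h import *
f()"
```

```text
t 9.6 pos [0.5929 0.1407 0.1233] rot [-178.83    0.69   75.62] Ftool [ -3.84  -3.89 -10.65] Mtool [ 0.926 -0.703 -0.06 ] op 0.006
```

Call:
arm_command:
  motion:
    - {"dx": 0, "dy": 0, "dz": -0.004, "spin": 0, "fingers": 0}
    - {"dx": -0.0005, "dy": -0.003, "dz": -0.006, "spin": 0, "fingers": 0}
    - {"dx": -0.0005, "dy": -0.003, "dz": -0.006, "spin": 0, "fingers": 0}
    - {"dx": -0.0005, "dy": -0.003, "dz": -0.006, "spin": 0, "fingers": 0}

```text
t: 10.0
ee_pos: [0.5899, 0.1411, 0.1293]
tcp_rot: [-178.8, 0.7, 75.6]
ft_force: [0.2, -0.5, -0.1]
opening: 0.003
```

```bash
python3 -c "
from h import *
f();go(.5895,.1402,.122,75.7)"
```

```text
t 10.0 pos [0.5899 0.1411 0.1293] rot [-178.83    0.68   75.63] Ftool [-0.49  0.28  0.05] Mtool [-0.057  0.046  0.012] op 0.003
t 10.0 pos [0.5899 0.1411 0.1293] rot [-178.83    0.68   75.63] F [ 0.15 -0.55 -0.05] op 0.003
shift [-0.0009 -0.      0.0073] spin -0.0013
```

Call:
arm_command:
  motion:
    - {"dx": -0.0005, "dy": 0, "dz": 0.003, "spin": 0, "fingers": 0}
    - {"dx": -0.0005, "dy": 0, "dz": 0.0055, "spin": 0, "fingers": 0}
    - {"dx": -0.0005, "dy": 0, "dz": 0.007, "spin": 0, "fingers": 0}
    - {"dx": -0.0005, "dy": 0, "dz": 0.0077, "spin": 0, "fingers": 0}
    - {"dx": -0.0005, "dy": 0, "dz": 0.0077, "spin": 0, "fingers": 0}

```text
t: 10.5
ee_pos: [0.59, 0.1405, 0.1227]
tcp_rot: [-178.9, 0.7, 75.6]
ft_force: [-2.4, -2.1, 10.7]
opening: 0.004
```

```bash
python3 -c "
from h import *
f()"
```

```text
t 10.5 pos [0.59   0.1405 0.1227] rot [-178.88    0.68   75.62] Ftool [ -2.8   -2.05 -10.62] Mtool [ 0.448 -0.434 -0.021] op 0.004
```

Call:
arm_command:
  motion:
    - {"dx": 0, "dy": 0, "dz": 0.0014, "spin": 0, "fingers": 0}
    - {"dx": 0, "dy": 0, "dz": 0.0014, "spin": 0, "fingers": 0}
    - {"dx": 0, "dy": 0, "dz": 0.0014, "spin": 0, "fingers": 0}
    - {"dx": 0, "dy": 0, "dz": 0.0014, "spin": 0, "fingers": 0}

```text
t: 10.9
ee_pos: [0.5904, 0.1405, 0.1228]
tcp_rot: [-178.9, 0.7, 75.6]
ft_force: [-3.4, -1.6, 14.4]
opening: 0.003
```

Call:
arm_command:
  motion:
    - {"dx": 0, "dy": 0, "dz": 0.0013, "spin": 0, "fingers": 0}
    - {"dx": 0, "dy": 0, "dz": 0.0013, "spin": 0, "fingers": 0}
    - {"dx": 0, "dy": 0, "dz": 0.0013, "spin": 0, "fingers": 0}
    - {"dx": 0, "dy": 0, "dz": 0.0013, "spin": 0, "fingers": 0}

```text
t: 11.3
ee_pos: [0.5907, 0.1405, 0.1228]
tcp_rot: [-179.0, 0.7, 75.6]
ft_force: [-4.1, -2.1, 14.1]
opening: 0.002
```

```bash
python3 -c "
from h import *
f()"
```

```text
t 11.3 pos [0.5907 0.1405 0.1228] rot [-178.96    0.7    75.59] Ftool [ -3.23  -3.7  -14.03] Mtool [ 0.725 -0.547 -0.015] op 0.002
```

Call:
arm_command:
  motion:
    - {"dx": 0, "dy": 0, "dz": -0.01, "spin": 0, "fingers": 0}
    - {"dx": 0, "dy": 0, "dz": -0.022, "spin": 0, "fingers": 0}
    - {"dx": 0, "dy": 0, "dz": -0.022, "spin": 0, "fingers": 100}
    - {"dx": 0, "dy": 0, "dz": -0.022, "spin": 0, "fingers": 100}
    - {"dx": 0, "dy": 0, "dz": -0.022, "spin": 0, "fingers": 100}

```text
t: 11.8
ee_pos: [0.5909, 0.1406, 0.1444]
tcp_rot: [-178.9, 0.7, 75.6]
ft_force: [0.0, 0.7, -0.2]
opening: 0.25
```

Call:
arm_command:
  motion:
    - {"dx": 0, "dy": 0, "dz": 0, "spin": 0, "fingers": 100}
    - {"dx": 0, "dy": 0, "dz": 0, "spin": 0, "fingers": 100}
    - {"dx": 0, "dy": 0, "dz": 0, "spin": 0, "fingers": 100}
    - {"dx": 0, "dy": 0, "dz": 0, "spin": 0, "fingers": 100}
    - {"dx": 0, "dy": 0, "dz": 0, "spin": 0, "fingers": 100}

```text
t: 12.3
ee_pos: [0.5909, 0.1406, 0.1444]
tcp_rot: [-178.9, 0.7, 75.6]
ft_force: [0.3, -0.5, -0.3]
opening: 0.707
```

Call:
arm_command:
  motion:
    - {"dx": 0, "dy": 0, "dz": 0, "spin": 0, "fingers": 100}
    - {"dx": 0, "dy": 0, "dz": 0, "spin": 0, "fingers": 100}
    - {"dx": 0, "dy": 0, "dz": 0, "spin": 0, "fingers": 100}

```text
t: 12.6
ee_pos: [0.5909, 0.1405, 0.1444]
tcp_rot: [-178.9, 0.7, 75.6]
ft_force: [0.3, -0.1, -0.8]
opening: 0.978
```

```bash
python3 - <<'E'
from h import *
p,_=robot.grab_frame("scene");p=p[:,:,::-1]
cv2.imwrite("pics/a3.png",cv2.resize(p[130:220,290:380],(720,600)[::-1] if 0 else (600,600),interpolation=cv2.INTER_CUBIC)); f(); go(.5900,.1402,.080,75.7)
E
```

```text
t 12.65 pos [0.5909 0.1405 0.1444] rot [-178.93    0.72   75.59] Ftool [0.02 0.18 0.79] Mtool [-0.056  0.062  0.05 ] op 0.994
t 12.65 pos [0.5909 0.1405 0.1444] rot [-178.93    0.72   75.59] F [ 0.16 -0.03 -0.8 ] op 0.994
shift [0.0003 0.0005 0.0644] spin -0.0019
```

View pics/a3.png

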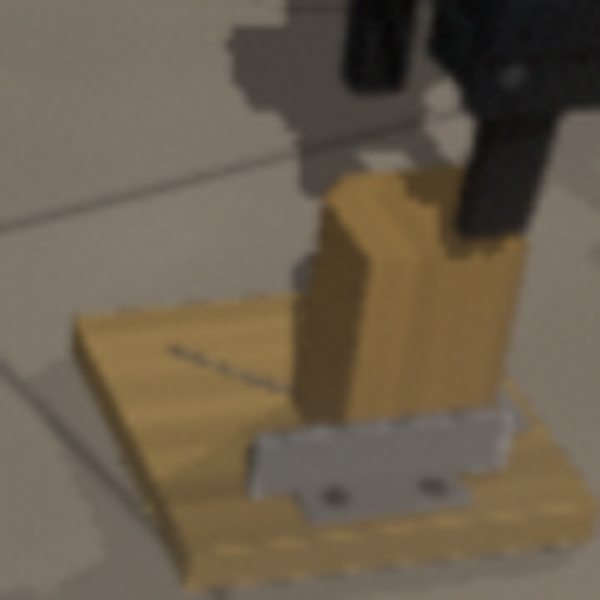

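Call:
arm_command:
  motion:
    - {"dx": 0, "dy": 0, "dz": 0.02, "spin": 0, "fingers": 100}
    - {"dx": 0, "dy": 0, "dz": 0.04, "spin": 0, "fingers": 100}
    - {"dx": 0, "dy": 0, "dz": 0.058, "spin": 0, "fingers": 100}
    - {"dx": 0, "dy": 0, "dz": 0.063, "spin": 0, "fingers": 100}
    - {"dx": 0, "dy": 0, "dz": 0.063, "spin": 0, "fingers": 100}

```text
t: 13.15
ee_pos: [0.5891, 0.14, 0.0809]
tcp_rot: [-178.9, 0.8, 75.6]
ft_force: [-0.2, 0.3, 0.2]
opening: 0.999
```

Call:
arm_command:
  motion:
    - {"dx": 0, "dy": 0, "dz": 0, "spin": 0, "fingers": 50}
    - {"dx": 0, "dy": 0, "dz": 0, "spin": 0, "fingers": 50}
    - {"dx": 0, "dy": 0, "dz": 0, "spin": 0, "fingers": 50}
    - {"dx": 0, "dy": 0, "dz": 0, "spin": 0, "fingers": 50}
    - {"dx": 0, "dy": 0, "dz": 0, "spin": 0, "fingers": 50}
  force: 30

```text
t: 13.65
ee_pos: [0.5895, 0.1401, 0.0814]
tcp_rot: [-178.9, 0.7, 75.6]
ft_force: [-0.4, 0.7, 3.3]
opening: 0.63
```

```bash
python3 - <<'E'
from h import *
f()
E
```

```text
t 13.65 pos [0.5895 0.1401 0.0814] rot [-178.91    0.73   75.59] Ftool [ 0.57 -0.61 -3.28] Mtool [-0.078 -0.124  0.015] op 0.63
```

Call:
arm_command:
  motion:
    - {"dx": 0, "dy": 0, "dz": 0, "spin": 0, "fingers": 50}
    - {"dx": -0.002, "dy": -0.002, "dz": -0.005, "spin": 0, "fingers": 50}
    - {"dx": -0.008, "dy": -0.008, "dz": -0.02, "spin": 0, "fingers": 50}
    - {"dx": -0.012, "dy": -0.012, "dz": -0.045, "spin": 0, "fingers": 50}
    - {"dx": -0.012, "dy": -0.012, "dz": -0.065, "spin": 0, "fingers": 50}
  force: 40

```text
t: 14.15
ee_pos: [0.5754, 0.1313, 0.1477]
tcp_rot: [-178.9, 0.8, 75.6]
ft_force: [0.5, 0.0, -1.2]
opening: 0.635
```

```bash
python3 - <<'E'
from h import *
f();go(.5744,.1315,.145,165.7)
E
```

```text
t 14.15 pos [0.5754 0.1313 0.1477] rot [-178.86    0.78   75.59] Ftool [0.16 0.55 1.19] Mtool [-0.118  0.046  0.   ] op 0.635
t 14.15 pos [0.5754 0.1313 0.1477] rot [-178.86    0.78   75.59] F [ 0.54  0.01 -1.21] op 0.635
shift [ 0.     -0.0009  0.0027] spin -1.5728
```

Call:
arm_command:
  motion:
    - {"dx": 0, "dy": 0, "dz": 0, "spin": -0.13, "fingers": 50}
    - {"dx": 0, "dy": 0, "dz": 0, "spin": -0.27, "fingers": 50}
    - {"dx": 0, "dy": 0, "dz": 0, "spin": -0.41, "fingers": 50}
    - {"dx": 0, "dy": 0, "dz": 0, "spin": -0.55, "fingers": 50}
    - {"dx": 0, "dy": 0, "dz": 0, "spin": -0.69, "fingers": 50}

```text
t: 14.65
ee_pos: [0.575, 0.131, 0.1478]
tcp_rot: [-178.6, -0.1, 115.4]
ft_force: [-0.4, -0.6, -1.3]
opening: 0.634
```

Call:
arm_command:
  motion:
    - {"dx": 0, "dy": 0, "dz": 0, "spin": -0.14, "fingers": 50}
    - {"dx": 0, "dy": 0, "dz": 0, "spin": -0.28, "fingers": 50}
    - {"dx": 0, "dy": 0, "dz": 0, "spin": -0.42, "fingers": 50}
    - {"dx": 0, "dy": 0, "dz": 0, "spin": -0.56, "fingers": 50}
    - {"dx": 0, "dy": 0, "dz": 0, "spin": -0.7, "fingers": 50}

```text
t: 15.15
ee_pos: [0.5747, 0.1306, 0.1479]
tcp_rot: [-179.0, -1.0, 155.9]
ft_force: [-1.1, 0.1, -1.7]
opening: 0.635
```

```bash
python3 - <<'E'
from h import *
f();go(.5744,.1315,.145,165.7)
E
```

```text
t 15.15 pos [0.5747 0.1306 0.1479] rot [-178.98   -1.01  155.86] Ftool [ 1.03 -0.31  1.73] Mtool [-0.147 -0.088 -0.002] op 0.635
t 15.15 pos [0.5747 0.1306 0.1479] rot [-178.98   -1.01  155.86] F [-1.11  0.12 -1.71] op 0.635
shift [0.0005 0.0008 0.0029] spin -0.1718
```

Call:
arm_command:
  motion:
    - {"dx": 0, "dy": 0.001, "dz": 0.003, "spin": -0.13, "fingers": 50}
    - {"dx": 0, "dy": 0.001, "dz": 0.003, "spin": -0.17, "fingers": 50}
    - {"dx": 0, "dy": 0.001, "dz": 0.003, "spin": -0.17, "fingers": 50}
    - {"dx": 0, "dy": 0.001, "dz": 0.003, "spin": -0.17, "fingers": 50}

```text
t: 15.55
ee_pos: [0.5748, 0.1313, 0.1449]
tcp_rot: [-179.1, -1.2, 165.5]
ft_force: [-0.1, 0.0, -1.2]
opening: 0.632
```

```bash
python3 - <<'E'
from h import *
f();go(.5744,.1315,.084,165.6)
E
```

```text
t 15.55 pos [0.5748 0.1313 0.1449] rot [-179.14   -1.17  165.51] Ftool [0.1  0.02 1.2 ] Mtool [-0.094 -0.094  0.03 ] op 0.632
t 15.55 pos [0.5748 0.1313 0.1449] rot [-179.14   -1.17  165.51] F [-0.12  0.03 -1.2 ] op 0.632
shift [-0.0008  0.001   0.0609] spin -0.0015
```

Call:
arm_command:
  motion:
    - {"dx": -0.001, "dy": 0.001, "dz": 0.02, "spin": -0.0015, "fingers": 50}
    - {"dx": -0.001, "dy": 0.001, "dz": 0.04, "spin": -0.0015, "fingers": 50}
    - {"dx": -0.001, "dy": 0.001, "dz": 0.055, "spin": -0.0015, "fingers": 50}
    - {"dx": -0.001, "dy": 0.001, "dz": 0.061, "spin": -0.0015, "fingers": 50}
    - {"dx": -0.001, "dy": 0.001, "dz": 0.061, "spin": -0.0015, "fingers": 50}

```text
t: 16.05
ee_pos: [0.5743, 0.1314, 0.0835]
tcp_rot: [-179.1, -1.2, 165.6]
ft_force: [-0.0, 0.7, -1.2]
opening: 0.633
```

Call:
arm_command:
  motion:
    - {"dx": -0.004, "dy": 0.004, "dz": 0, "spin": 0, "fingers": 50}
    - {"dx": -0.008, "dy": 0.008, "dz": 0, "spin": 0, "fingers": 50}
    - {"dx": -0.01, "dy": 0.01, "dz": 0, "spin": 0, "fingers": 50}
    - {"dx": -0.01, "dy": 0.01, "dz": 0, "spin": 0, "fingers": 50}

```text
t: 16.45
ee_pos: [0.5872, 0.1392, 0.0835]
tcp_rot: [-179.2, -1.2, 165.6]
ft_force: [1.0, -0.4, -1.6]
opening: 0.632
```

```bash
python3 - <<'E'
from h import *
f();go(.590,.1402,.081,165.7)
E
```

```text
t 16.45 pos [0.5872 0.1392 0.0835] rot [-179.16   -1.17  165.59] Ftool [-1.11 -0.09  1.57] Mtool [-0.154 -0.145  0.017] op 0.632
t 16.45 pos [0.5872 0.1392 0.0835] rot [-179.16   -1.17  165.59] F [ 1.01 -0.38 -1.59] op 0.632
shift [-0.0025  0.0017  0.0024] spin -0.0019
```

Call:
arm_command:
  motion:
    - {"dx": -0.001, "dy": 0.001, "dz": 0.0005, "spin": 0, "fingers": 50}
    - {"dx": -0.002, "dy": 0.002, "dz": 0.001, "spin": 0, "fingers": 50}
    - {"dx": -0.003, "dy": 0.003, "dz": 0.001, "spin": 0, "fingers": 50}
    - {"dx": -0.004, "dy": 0.003, "dz": 0.001, "spin": 0, "fingers": 50}

```text
t: 16.85
ee_pos: [0.5917, 0.1411, 0.0823]
tcp_rot: [-179.1, -1.2, 165.6]
ft_force: [-0.8, 0.1, -1.2]
opening: 0.63
```

```bash
python3 - <<'E'
from h import *
f();go(.590,.1402,.081,165.7)
E
```

```text
t 16.85 pos [0.5917 0.1411 0.0823] rot [-179.14   -1.19  165.6 ] Ftool [ 0.78 -0.1   1.19] Mtool [-0.016 -0.097 -0.016] op 0.63
t 16.85 pos [0.5917 0.1411 0.0823] rot [-179.14   -1.19  165.6 ] F [-0.81  0.09 -1.18] op 0.63
shift [ 0.0014 -0.0012  0.0013] spin -0.0017
```

Call:
arm_command:
  motion:
    - {"dx": 0, "dy": 0, "dz": 0.001, "spin": 0, "fingers": 50}
    - {"dx": 0, "dy": 0, "dz": 0.001, "spin": 0, "fingers": 66}
    - {"dx": 0, "dy": 0, "dz": 0.001, "spin": 0, "fingers": 72}
    - {"dx": 0, "dy": 0, "dz": 0.001, "spin": 0, "fingers": 72}
    - {"dx": 0, "dy": 0, "dz": 0.001, "spin": 0, "fingers": 72}

```text
t: 17.35
ee_pos: [0.5917, 0.141, 0.0812]
tcp_rot: [-179.1, -1.2, 165.6]
ft_force: [0.6, -0.3, -0.6]
opening: 0.719
```

Call:
arm_command:
  motion:
    - {"dx": 0, "dy": 0, "dz": 0, "spin": 0, "fingers": 50}
    - {"dx": 0, "dy": 0, "dz": 0, "spin": 0, "fingers": 50}
    - {"dx": 0, "dy": 0, "dz": 0, "spin": 0, "fingers": 50}
    - {"dx": 0, "dy": 0, "dz": 0, "spin": 0, "fingers": 50}
  force: 15

```text
t: 17.75
ee_pos: [0.5917, 0.141, 0.0812]
tcp_rot: [-179.2, -1.2, 165.6]
ft_force: [0.8, 0.5, -0.1]
opening: 0.636
```

Call:
arm_command:
  motion:
    - {"dx": -0.001, "dy": 0.001, "dz": 0, "spin": 0, "fingers": 50}
    - {"dx": -0.002, "dy": 0.002, "dz": 0, "spin": 0, "fingers": 50}
    - {"dx": -0.002, "dy": 0.002, "dz": 0, "spin": 0, "fingers": 50}

```text
t: 18.05
ee_pos: [0.5924, 0.1413, 0.0813]
tcp_rot: [-178.9, -1.4, 165.6]
ft_force: [-7.6, -4.5, 9.2]
opening: 0.635
```

```bash
python3 - <<'E'
from h import *
f();go(.590,.1402,.081,165.7)
E
```

```text
t 18.05 pos [0.5924 0.1413 0.0813] rot [-178.91   -1.37  165.59] Ftool [ 6.48 -6.41 -8.92] Mtool [ 1.061  1.214 -0.132] op 0.635
t 18.05 pos [0.5924 0.1413 0.0813] rot [-178.91   -1.37  165.59] F [-7.62 -4.48  9.2 ] op 0.635
shift [ 0.002  -0.0016  0.0003] spin -0.0019
```

Call:
arm_command:
  motion:
    - {"dx": 0, "dy": 0, "dz": 0, "spin": 0, "fingers": 50}
    - {"dx": 0, "dy": 0, "dz": 0, "spin": 0, "fingers": 66}
    - {"dx": 0, "dy": 0, "dz": 0, "spin": 0, "fingers": 75}
    - {"dx": 0, "dy": 0, "dz": 0, "spin": 0, "fingers": 85}
    - {"dx": 0, "dy": 0, "dz": 0, "spin": 0, "fingers": 90}

```text
t: 18.55
ee_pos: [0.5926, 0.1413, 0.0812]
tcp_rot: [-178.9, -1.4, 165.6]
ft_force: [-0.7, 0.5, 0.5]
opening: 0.89
```

Call:
arm_command:
  motion:
    - {"dx": 0, "dy": 0, "dz": -0.02, "spin": 0, "fingers": 90}
    - {"dx": 0, "dy": 0, "dz": -0.045, "spin": 0, "fingers": 90}
    - {"dx": 0, "dy": 0, "dz": -0.065, "spin": 0, "fingers": 90}
    - {"dx": 0, "dy": 0, "dz": -0.065, "spin": 0, "fingers": 90}
    - {"dx": 0, "dy": 0, "dz": -0.065, "spin": 0, "fingers": 90}

```text
t: 19.05
ee_pos: [0.5944, 0.142, 0.1461]
tcp_rot: [-178.9, -1.3, 165.6]
ft_force: [-1.3, -0.8, -0.4]
opening: 0.904
```

```bash
python3 - <<'E'
from h import *
ims=[]
for n in("top","scene"):
    p,_=robot.grab_frame(n);p=p[:,:,::-1]
    x,y=(105,130) if n=="top" else (285,130)
    ims.append(cv2.resize(p[y:y+100,x:x+100],(400,400),interpolation=cv2.INTER_CUBIC))
cv2.imwrite("pics/a4.png",np.hstack(ims)); f();go(.590,.1402,.128,165.6)
E
```

```text
t 19.15 pos [0.5937 0.1417 0.1451] rot [-178.87   -1.44  165.59] Ftool [ 0.21  0.58 -0.13] Mtool [-0.132 -0.18   0.023] op 0.903
t 19.15 pos [0.5937 0.1417 0.1451] rot [-178.87   -1.44  165.59] F [-0.05  0.62  0.13] op 0.903
shift [ 0.0028 -0.0021  0.0172] spin -0.0002
```

View pics/a4.png

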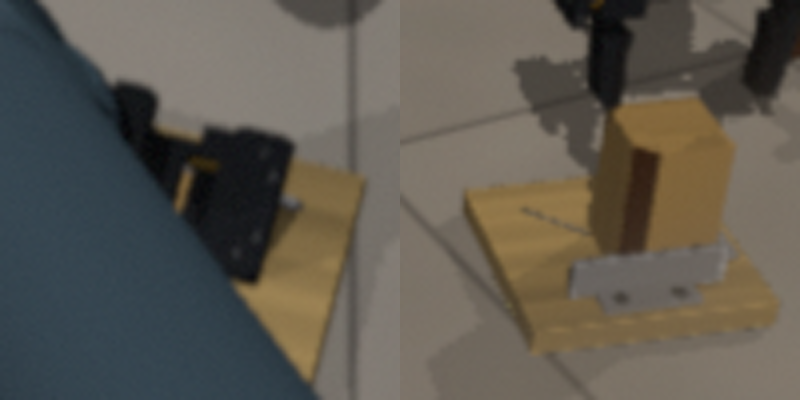

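Call:
arm_command:
  motion:
    - {"dx": 0.0028, "dy": -0.002, "dz": 0, "spin": 0, "fingers": 0}
    - {"dx": 0.0028, "dy": -0.002, "dz": 0, "spin": 0, "fingers": 0}
    - {"dx": 0.0028, "dy": -0.002, "dz": 0, "spin": 0, "fingers": 0}
    - {"dx": 0.0028, "dy": -0.002, "dz": 0, "spin": 0, "fingers": 0}
    - {"dx": 0.0028, "dy": -0.002, "dz": 0, "spin": 0, "fingers": 0}

```text
t: 19.65
ee_pos: [0.5905, 0.1405, 0.1451]
tcp_rot: [-178.9, -1.4, 165.6]
ft_force: [1.1, 0.9, -0.1]
opening: 0.473
```

Call:
arm_command:
  motion:
    - {"dx": 0, "dy": 0, "dz": 0, "spin": 0, "fingers": 0}
    - {"dx": 0, "dy": 0, "dz": 0, "spin": 0, "fingers": 0}
    - {"dx": 0, "dy": 0, "dz": 0, "spin": 0, "fingers": 0}
    - {"dx": 0, "dy": 0, "dz": 0, "spin": 0, "fingers": 0}
    - {"dx": 0, "dy": 0, "dz": 0, "spin": 0, "fingers": 0}

```text
t: 20.15
ee_pos: [0.5905, 0.1405, 0.1451]
tcp_rot: [-178.9, -1.4, 165.6]
ft_force: [0.2, -0.1, -0.0]
opening: 0.023
```

Call:
arm_command:
  motion:
    - {"dx": 0, "dy": 0, "dz": 0.004, "spin": 0, "fingers": 0}
    - {"dx": 0, "dy": 0, "dz": 0.009, "spin": 0, "fingers": 0}
    - {"dx": 0, "dy": 0, "dz": 0.014, "spin": 0, "fingers": 0}
    - {"dx": 0, "dy": 0, "dz": 0.016, "spin": 0, "fingers": 0}
    - {"dx": 0, "dy": 0, "dz": 0.016, "spin": 0, "fingers": 0}

```text
t: 20.65
ee_pos: [0.5897, 0.1402, 0.1286]
tcp_rot: [-178.8, -1.5, 165.6]
ft_force: [0.2, -1.0, 0.3]
opening: 0.005
```

```bash
python3 - <<'E'
from h import *
f();go(.590,.1402,.1218,165.6)
E
```

```text
t 20.65 pos [0.5897 0.1402 0.1286] rot [-178.85   -1.48  165.59] Ftool [-0.47 -0.94 -0.25] Mtool [-0.078 -0.136 -0.034] op 0.005
t 20.65 pos [0.5897 0.1402 0.1286] rot [-178.85   -1.48  165.59] F [ 0.23 -1.02  0.26] op 0.005
shift [-0.0004  0.0002  0.0068] spin -0.0002
```

Call:
arm_command:
  motion:
    - {"dx": 0, "dy": 0, "dz": 0.002, "spin": 0, "fingers": 0}
    - {"dx": 0, "dy": 0, "dz": 0.004, "spin": 0, "fingers": 0}
    - {"dx": 0, "dy": 0, "dz": 0.0055, "spin": 0, "fingers": 0}
    - {"dx": 0, "dy": 0, "dz": 0.0068, "spin": 0, "fingers": 0}

```text
t: 21.05
ee_pos: [0.5899, 0.1403, 0.1227]
tcp_rot: [-178.9, -1.4, 165.6]
ft_force: [-3.0, -2.3, 15.0]
opening: 0.003
```

```bash
python3 - <<'E'
from h import *
f()
E
```

```text
t 21.05 pos [0.5899 0.1403 0.1227] rot [-178.85   -1.44  165.59] Ftool [  2.75  -3.31 -14.86] Mtool [0.538 0.497 0.011] op 0.003
```

Call:
arm_command:
  motion:
    - {"dx": 0, "dy": 0, "dz": 0.0013, "spin": 0, "fingers": 0}
    - {"dx": 0, "dy": 0, "dz": 0.0013, "spin": 0, "fingers": 0}
    - {"dx": 0, "dy": 0, "dz": 0.0013, "spin": 0, "fingers": 0}
    - {"dx": 0, "dy": 0, "dz": 0.0013, "spin": 0, "fingers": 0}

```text
t: 21.45
ee_pos: [0.5904, 0.1404, 0.1228]
tcp_rot: [-178.8, -1.4, 165.6]
ft_force: [-2.6, -1.9, 10.9]
opening: 0.007
```

Call:
arm_command:
  motion:
    - {"dx": 0, "dy": 0, "dz": 0.0013, "spin": 0, "fingers": 0}
    - {"dx": 0, "dy": 0, "dz": 0.0013, "spin": 0, "fingers": 0}
    - {"dx": 0, "dy": 0, "dz": 0.0013, "spin": 0, "fingers": 0}
    - {"dx": 0, "dy": 0, "dz": 0.0013, "spin": 0, "fingers": 0}

```text
t: 21.85
ee_pos: [0.5908, 0.1405, 0.1229]
tcp_rot: [-178.8, -1.3, 165.6]
ft_force: [-3.0, -1.5, 10.6]
opening: 0.003
```

Call:
arm_command:
  motion:
    - {"dx": 0, "dy": 0, "dz": -0.01, "spin": 0, "fingers": 0}
    - {"dx": 0, "dy": 0, "dz": -0.04, "spin": 0, "fingers": 0}
    - {"dx": 0, "dy": 0, "dz": -0.08, "spin": 0, "fingers": 0}
    - {"dx": 0, "dy": 0, "dz": -0.08, "spin": 0, "fingers": 0}

```text
t: 22.25
ee_pos: [0.5958, 0.1434, 0.2085]
tcp_rot: [-179.1, -0.9, 165.6]
ft_force: [-0.8, -0.1, 0.8]
opening: 0.004
```

```bash
python3 - <<'E'
from h import *
f();go(.55,-.15,.22,165.6)
E
```

```text
t 22.25 pos [0.5958 0.1434 0.2085] rot [-179.13   -0.86  165.58] Ftool [ 0.77 -0.27 -0.83] Mtool [-0.137 -0.148  0.   ] op 0.004
t 22.25 pos [0.5958 0.1434 0.2085] rot [-179.13   -0.86  165.58] F [-0.8  -0.06  0.84] op 0.004
shift [-0.0285 -0.2957 -0.0074] spin -0.0004
```

Call:
arm_command:
  motion:
    - {"dx": 0.005, "dy": -0.004, "dz": 0.02, "spin": 0, "fingers": 0}
    - {"dx": 0.005, "dy": -0.004, "dz": 0.05, "spin": 0, "fingers": 0}
    - {"dx": 0.005, "dy": -0.004, "dz": 0.072, "spin": 0, "fingers": 0}
    - {"dx": 0.005, "dy": -0.004, "dz": 0.078, "spin": 0, "fingers": 0}
    - {"dx": 0.005, "dy": -0.004, "dz": 0.078, "spin": 0, "fingers": 0}

```text
t: 22.75
ee_pos: [0.5881, 0.1399, 0.1301]
tcp_rot: [-179.1, -0.9, 165.6]
ft_force: [0.6, 0.1, -0.8]
opening: 0.004
```

```bash
python3 - <<'E'
from h import *
f();go(.590,.1402,.1218,165.6)
E
```

```text
t 22.75 pos [0.5881 0.1399 0.1301] rot [-179.1    -0.94  165.59] Ftool [-0.6   0.26  0.79] Mtool [-0.084 -0.151 -0.004] op 0.004
t 22.75 pos [0.5881 0.1399 0.1301] rot [-179.1    -0.94  165.59] F [ 0.63  0.1  -0.81] op 0.004
shift [-0.0019  0.0009  0.0083] spin -0.0002
```

Call:
arm_command:
  motion:
    - {"dx": -0.002, "dy": 0.001, "dz": 0.003, "spin": 0, "fingers": 0}
    - {"dx": -0.002, "dy": 0.001, "dz": 0.0055, "spin": 0, "fingers": 0}
    - {"dx": -0.002, "dy": 0.001, "dz": 0.0072, "spin": 0, "fingers": 0}
    - {"dx": -0.002, "dy": 0.001, "dz": 0.0084, "spin": 0, "fingers": 0}
    - {"dx": -0.002, "dy": 0.001, "dz": 0.0087, "spin": 0, "fingers": 0}

```text
t: 23.25
ee_pos: [0.5907, 0.1405, 0.1226]
tcp_rot: [-179.1, -0.9, 165.6]
ft_force: [-2.7, -0.9, 8.7]
opening: 0.004
```

Call:
arm_command:
  motion:
    - {"dx": 0, "dy": 0, "dz": 0.0016, "spin": 0, "fingers": 0}
    - {"dx": 0, "dy": 0, "dz": 0.0016, "spin": 0, "fingers": 0}
    - {"dx": 0, "dy": 0, "dz": 0.0016, "spin": 0, "fingers": 0}
    - {"dx": 0, "dy": 0, "dz": 0.0016, "spin": 0, "fingers": 0}
    - {"dx": 0, "dy": 0, "dz": 0.0016, "spin": 0, "fingers": 0}

```text
t: 23.75
ee_pos: [0.5913, 0.1407, 0.1227]
tcp_rot: [-179.1, -0.8, 165.6]
ft_force: [-2.7, -1.6, 9.8]
opening: 0.005
```

Call:
arm_command:
  motion:
    - {"dx": 0, "dy": 0, "dz": 0.0016, "spin": 0, "fingers": 0}
    - {"dx": 0, "dy": 0, "dz": 0.0016, "spin": 0, "fingers": 0}
    - {"dx": 0, "dy": 0, "dz": 0.0016, "spin": 0, "fingers": 0}
    - {"dx": 0, "dy": 0, "dz": 0.0016, "spin": 0, "fingers": 0}

```text
t: 24.15
ee_pos: [0.5917, 0.1408, 0.1228]
tcp_rot: [-179.1, -0.7, 165.6]
ft_force: [-3.2, -1.2, 11.1]
opening: 0.004
```

```bash
python3 - <<'E'
from h import *
f()
E
```

```text
t 24.15 pos [0.5917 0.1408 0.1228] rot [-179.12   -0.69  165.57] Ftool [  2.93  -2.15 -11.06] Mtool [0.463 0.514 0.013] op 0.004
```

Call:
arm_command:
  motion:
    - {"dx": 0.0005, "dy": 0, "dz": 0.0022, "spin": 0, "fingers": 0}
    - {"dx": 0.0005, "dy": 0, "dz": 0.0022, "spin": 0, "fingers": 0}
    - {"dx": 0.0005, "dy": 0, "dz": 0.0022, "spin": 0, "fingers": 0}
    - {"dx": 0.0005, "dy": 0, "dz": 0.0022, "spin": 0, "fingers": 0}

```text
t: 24.55
ee_pos: [0.5917, 0.1409, 0.1228]
tcp_rot: [-179.1, -0.6, 165.6]
ft_force: [-4.0, -2.9, 15.6]
opening: 0.005
```

Call:
arm_command:
  motion:
    - {"dx": 0.0005, "dy": 0, "dz": 0.0021, "spin": 0, "fingers": 0}
    - {"dx": 0.0005, "dy": 0, "dz": 0.0021, "spin": 0, "fingers": 0}
    - {"dx": 0.0005, "dy": 0, "dz": 0.0021, "spin": 0, "fingers": 0}
    - {"dx": 0.0005, "dy": 0, "dz": 0.0021, "spin": 0, "fingers": 0}

```text
t: 24.95
ee_pos: [0.5916, 0.141, 0.1228]
tcp_rot: [-179.1, -0.5, 165.5]
ft_force: [-4.0, -2.9, 15.0]
opening: 0.007
```

Call:
arm_command:
  motion:
    - {"dx": 0.0005, "dy": 0, "dz": 0.0021, "spin": 0, "fingers": 0}
    - {"dx": 0.0005, "dy": 0, "dz": 0.0021, "spin": 0, "fingers": 0}
    - {"dx": 0.0005, "dy": 0, "dz": 0.0021, "spin": 0, "fingers": 0}

```text
t: 25.25
ee_pos: [0.5916, 0.141, 0.1228]
tcp_rot: [-179.0, -0.4, 165.5]
ft_force: [-5.3, -2.5, 14.7]
opening: 0.004
```

Call:
arm_command:
  motion:
    - {"dx": 0, "dy": 0, "dz": -0.01, "spin": 0, "fingers": 0}
    - {"dx": 0, "dy": 0, "dz": -0.04, "spin": 0, "fingers": 0}
    - {"dx": 0, "dy": 0, "dz": -0.08, "spin": 0, "fingers": 0}
    - {"dx": 0, "dy": -0.05, "dz": -0.11, "spin": 0, "fingers": 0}
    - {"dx": 0, "dy": -0.1, "dz": -0.11, "spin": 0, "fingers": 0}

```text
t: 25.75
ee_pos: [0.5715, 0.0551, 0.2381]
tcp_rot: [-179.3, -0.1, 165.8]
ft_force: [0.1, -1.2, -1.9]
opening: 0.008
```

Call:
arm_command:
  motion:
    - {"dx": 0, "dy": -0.05, "dz": 0, "spin": 0, "fingers": 0}
    - {"dx": 0, "dy": -0.1, "dz": 0, "spin": 0, "fingers": 0}
    - {"dx": 0, "dy": -0.15, "dz": 0, "spin": 0, "fingers": 0}
    - {"dx": 0, "dy": -0.2, "dz": 0, "spin": 0, "fingers": 0}
    - {"dx": 0, "dy": -0.22, "dz": 0, "spin": 0, "fingers": 0}

```text
t: 26.25
ee_pos: [0.5158, -0.164, 0.2412]
tcp_rot: [-179.1, -0.1, 165.4]
ft_force: [0.3, 0.9, 0.3]
opening: 0.004
```

```bash
python3 - <<'E'
from h import *
ims=[]
for n in("top","scene"):
    p,_=robot.grab_frame(n);p=p[:,:,::-1]
    x,y=(110,145) if n=="top" else (290,130)
    ims.append(cv2.resize(p[y:y+90,x:x+90],(400,400),interpolation=cv2.INTER_CUBIC))
cv2.imwrite("pics/a5.png",np.hstack(ims)); f()
t=np.array([.56837,.12788]);a=np.radians(-14.09);Q=np.array([[np.cos(a),-np.sin(a)],[np.sin(a),np.cos(a)]])
L=np.array([[.045,.045],[.045,-.011],[-.011,-.011],[-.011,.045]])
print("expected top corners in crop",((pix("top",np.c_[L@Q.T+t,[.108]*4])+.5-[110,145])*400/90).round(0))
E
```

```text
t 26.35 pos [ 0.5164 -0.1624  0.2411] rot [-1.7916e+02 -5.0000e-02  1.6541e+02] Ftool [ 0.73 -0.09 -0.49] Mtool [-0.06  -0.099 -0.009] op 0.009
expected top corners in crop [[103. 102.]
 [216. 128.]
 [187. 241.]
 [ 73. 215.]]
```

View pics/a5.png

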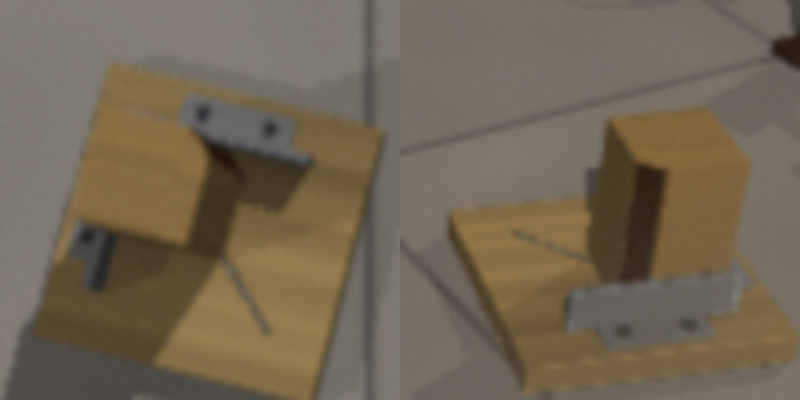

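```bash
python3 -c "
from station import robot
print(robot.close_job())"
```

```text
the job is handed in; nothing more can be done
None
```

The blank has been marked both ways and stands snug in the bracket's corner. The job was handed in at about 26 s of the 51 s allowed; no verdict was reported.

**First line:** I stood the blank in the corner with its bark edge pointing straight out. I then pressed on its top with the shut fingertips at about 14 N for 0.8 s.

**Second line:** I lifted the blank clear, turned it a quarter anticlockwise and seated it against both bracket faces. The push against the bracket was about 6 N on each face. The final press was about 15 N for about 1.1 s.

**Last checks:** The top view shows the blank's visible top corners within about 2 crop pixels (about 1 mm) of where a snug fit puts them. The scene view shows it upright and flush, and the gripper was well clear. I didn't re-check the tin, punch or spindle in a picture at the end, but the arm never went near them.

**Not clean along the way:**
- While still gripping the blank for the first seating, I briefly read 31 N downward, for less than 0.5 s.
- An early first-line press with some sideways push stayed near 10 N and may have leaned the blank slightly. I lifted off and pressed again with no sideways push.
- My first two tries at the second line read only about 9–11 N at the end of each hold, so I pressed harder at the same spot.
- The tool had picked up about 1° of tilt. I let the blank settle flat on the bed each time before pressing.

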